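Seat a mounted mirror against the fence for inspection

TASK

Gently slide the big mounted mirror across the breadboard into the corner of the fence, so that one flat side lies flush against the long rail and the next against the short end stop, and leave it there, ready for the microscope. Push it along the surface with the fingertips: do not pick it up or tip it, never touch the mirror's optical face, and leave the other things where they are.

Things in the scene. Friction and masses are not known exactly. Their poses are not given: they have to be found in the camera images.
- mirror: The mounted mirror, lying on the board, face up: black square metal cell 96 x 96 mm, 22 mm high, the four corners cut off by 14 mm (each flat side is 68 mm long), round gold mirror inside; loose, 0.3 to 0.6 kg, slides at 2 to 5 N, in jerks up to 12 N. Origin: centre of its underside; x and y axes square to the flat sides, z up. At the start turned at most 23 degrees from the board's axes.
- optic: The gold-coated round mirror itself, 75 mm diameter, fixed in the cell, its face 17 mm above the cell's underside, that is 5 mm below the cell's rim. Not to be touched. Same origin and axes as mirror.
- board: Aluminium optical breadboard, 300 mm (its x) by 450 mm (its y), 12 mm thick, with a grid of small holes, fixed to the bench. Origin: centre of its underside, on the bench; x points away from the robot, z up.
- rail_face (a point): Foot of the face of the long fence rail that the mirror is pushed against, midway along it, on the board's top, at x = +105 mm, y = 0 of the board; axes as the board's. The face looks to -x. The dark steel rail runs along the board's y from -200 to +200 mm near the far edge, 20 mm wide, 14 mm high, with three screw heads 5 mm above it.
- stop: The short end stop: dark steel bar fixed on the board square to the rail, towards the board's left end (+y). 78 mm along the board's x (to within 2 mm of the rail), 20 mm along y, 14 mm high, two screw heads 5 mm above it. Origin: centre of its underside, on the board's top; axes parallel to the board's. The face the mirror is pushed against looks to -y, at y = -10 mm.
- wash_bottle: Bystander: upright blue wash bottle with a bent white spout, 64 mm diameter, 190 mm high, on the bench to the left of the board. Origin at the centre of its underside.
- swab_jar: Bystander: small jar, 60 mm diameter, 65 mm high, on the bench off the board's near left corner. Origin at the centre of its underside.
- spare_ring: Bystander: black spare retaining ring, 54 mm diameter, 12 mm high, lying on the board near its near left corner. Origin at the centre of its underside.
- lens_spanner: Bystander: steel lens spanner, a 150 mm bar with two jaws, 13 mm high, lying on the bench to the right of the board. Origin at the centre of its underside.
Mind the look-alikes: they are no part of the job. What is shaped like the mirror but brown or turquoise is not meant.

How it is judged:
By the outcome, as a careful person would: the job done as asked, in the order asked, and still so for the second after the job is handed in, with the robot touching nothing.
It also fails if it takes over 64 s, if anything falls off the work surface, if the arm or the gripper's body presses on something with over 40 N, if the wrist force passes 120 N, or if a joint passes its speed limit or range.

ROBOT

A 6-joint arm with a two-finger parallel gripper is mounted at the origin on the work surface. World frame = base frame: x ahead of the robot, y to its left, z up, the work surface at z = 0. Lengths are in m, angles in rad, forces in N, time in s.
With the tool pointing down it reaches from about 0.35 to 0.775 m from the base axis. Payload 7.3 kg.
Tool frame: the origin (TCP) lies at the very end of the fingers, on their centre line; the grasp point (between the pads) lies 19 mm behind it (robot.pinch_z is the distance from the TCP to the grasp point, in m); z points along the fingers, y is the line along which they close (so a half turn about z gives the same grasp; the last joint's range is limited). The gripper opens to 92 mm and grips with 3 to 60 N. Pads are 19 mm wide; open, the fingers measure 130 mm over their backs; the gripper's body (75 mm by 190 mm) begins 47 mm behind the grasp point.
Start: joints at [1.157, 0.342, 1.524, -0, 1.275, -0.146], TCP at [0.139, 0.506, 0.227] pointing down, gripper open.
Joint ranges: [-2.53, 2.53], [-0.77, 2.02], [0.04, 2.7], [-1, 4.14], [0.28, 2.66], [-3.11, 3.11]. Speed limits (rad/s): [2.57, 2.57, 3.14, 3.14, 3.14, 3.14].

INTERFACE

Orientations are given as [roll, pitch, yaw] about the fixed x, y, z axes, in that order (R = Rz(yaw) Ry(pitch) Rx(roll)).
In Python, from cell import robot gives the robot as it stands.
- The arm moves only by the tool move_arm, never from a script. Its argument "motion" is a list of rows, each a list of 6 numbers: the shift along the tool's x, y, z in units of 0.1 m (1.0 is 0.1 m), then the turn, a rotation vector about the tool's x, y, z in units of pi rad (1.0 is pi rad). In form: [[dx, dy, dz, rx, ry, rz], ...]. A call has 1 to 12 rows; each row is the pose to reach, as a shift and turn from the pose commanded when the call began, along the tool's axes at that moment, turning the shorter way round; what a row does not reach only later rows make up. A row lasts 1/8 s, in which the tool goes at most 62.5 mm and 10.7 degrees, less where a joint would pass 70% of its speed; a pose out of reach is approached as far as the arm can. A call with a number of a shift or a turn outside -1 to 1 is refused whole. A call with a gripper value outside its range is refused whole. "fingers" is the opening, from -1 (shut) to 1 (fully open), set as the call begins (left out, the last holds). The fingers move at their own pace and stop on an object; "newtons" is the grip in N (left out, the last holds). Time passes only in rows, so rows that repeat a pose let the fingers close. It gives the time, the measured TCP pose, the force, the opening and the grip force at its end, in the units of the state.
- robot.observe(): the state, without advancing time (a new reading comes with each control period).
- robot.read_camera(name): name is "scene" or "top"; returns a dict with "image" (384x512x3 uint8, red, green, blue), "range_z" (384x512 float32, m along the optical axis (not along the pixel's ray), 0 where there is no reading), "vfov" (degrees; the focal length in pixels is half the picture's height over the tangent of half this angle, whatever the lens; pixels are square), "cx", "cy" (the principal point, pixels), "k1" (the pictures are not rectified: a ray, as slopes to the right and down, at radius r is drawn at 1 + k1 r^2 times it, then the intrinsics apply), "extrinsics" (4x4, takes a point from camera to world coordinates). Camera axes: x right, y up, looking along -z (the intrinsics and any distortion apply to the point x, -y, -z); pixel columns grow to the right and rows downward; lengths in m; the calibration is good to about 2 mm. A picture is of the moment at which its call begins.
- robot.hand_in(): hands the job in; it is judged then, once.
The state is a dict: "time": time; "qpos": joint angles; "qvel": joint speeds; "joint_efforts": joint torques, N m; "tool_pos": TCP position; "tool_rot": TCP orientation; "contact_force": force on the tool from outside, world axes, zero at the start; "torque": the same for the moment, N m; "opening": finger opening in m; "grip_force": force on a finger pad.
Only numpy, scipy, OpenCV 4.12 (cv2) and the standard library are available. Lean on these libraries where they do the work, as an engineer would, in place of code of your own. Each camera call takes 0.05 s, during which the arm holds its last target. There are 200 camera calls.

## Working session

There is one attempt and no reset: what is moved stays moved. The work goes in short steps, Python scripts to look and compute and a tool call to move; the robot and the scene stay as the last step left them, time stands still between calls to the robot, and variables do not carry over. Pictures are saved under pics/ and viewed, at most 10 in all, crops included, and the job is handed in when it is done.

Besides the shell and the picture viewer there is one more tool, called after "Emit:" as name([rows], argument=value, ...), one row to a line, values as JSON. move_arm: Moves the arm, as the interface text tells. Shifts and turns lie within -1 to 1; 1 stands for 0.1 m of shift or pi rad of turn. Its arguments: {"type":"object","properties":{"motion":{"type":"array"},"fingers":{"type":"number"},"newtons":{"type":"number"}},"required":["motion"]}

```bash
mkdir -p pics; ls; python3 - <<'E'
from cell import robot
import cv2,numpy as np
for n in("top","scene"):
    c=robot.read_camera(n); np.savez(f"{n}0.npz",**c)
    cv2.imwrite(f"pics/{n}0.png",c["image"][:,:,::-1]); print(n,c["vfov"],c["cx"],c["cy"],c["k1"],c["extrinsics"].round(3).tolist())
print(robot.observe())
E
```

```text
pics
top 45.997654115791754 261.0944524579893 197.9110045796254 -0.02076500817150888 [[0.021, 0.991, -0.131, 0.334], [-1.0, 0.022, 0.009, -0.055], [0.012, 0.131, 0.991, 1.336], [0.0, 0.0, 0.0, 1.0]]
scene 48.29657212618561 253.0142967676258 190.36973028910583 -0.022135663851563257 [[-0.59, -0.578, 0.564, 1.195], [0.807, -0.42, 0.415, 0.456], [-0.003, 0.7, 0.714, 0.921], [0.0, 0.0, 0.0, 1.0]]
{'time': 0.1, 'qpos': array([ 1.15700890e+00,  3.42685660e-01,  1.52489602e+00, -4.62379684e-05,
        1.27539697e+00, -1.46015538e-01]), 'qvel': array([ 0.0002809 , -0.00150864, -0.00417634, -0.00177878,  0.00147584,
        0.00135127]), 'joint_efforts': array([ 1.97992624e-03, -4.32007241e+01, -2.44697696e+01,  7.17865932e-02,
        5.26142854e-02, -7.31180671e-05]), 'tool_pos': array([0.13876313, 0.50596422, 0.22610642]), 'tool_rot': array([-3.14021497e+00, -1.57912613e-04,  2.87383415e+00]), 'contact_force': array([ 0.12936344, -0.61289066, -0.01804195]), 'torque': array([-0.06329882, -0.0192436 , -0.02122427]), 'grip_force': 0.0, 'opening': 0.09173181182346425}
```

View pics/top0.png

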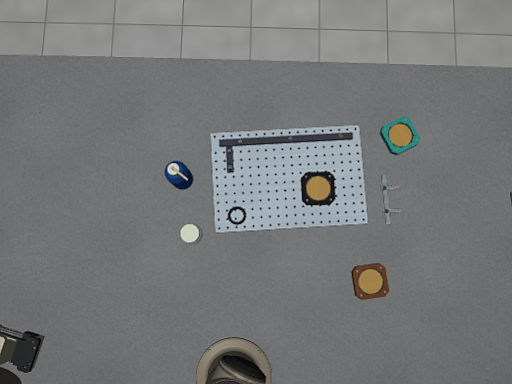

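View pics/scene0.png

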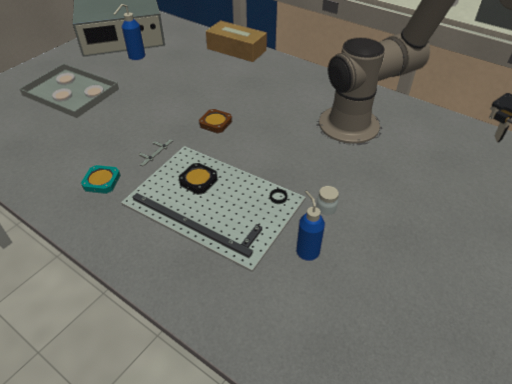

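The top view shows the board (corners ≈(211,132),(360,126),(368,224),(216,233)), the rail along its far edge, and the stop at ≈(230,160). The black mirror is at ≈(318,188), the ring at (237,215), the jar at (190,233) and the bottle at (178,175). The scene view agrees: mirror at (198,178), stop at (253,236).

```bash
cat > h.py <<'E'
import numpy as np,cv2
def K(c):
    f=c["image"].shape[0]/2/np.tan(np.radians(float(c["vfov"]))/2); return f,float(c["cx"]),float(c["cy"]),float(c["k1"])
def ray(c,uv,z):
    f,cx,cy,k=K(c); uv=np.atleast_2d(np.asarray(uv,float)); d=(uv-[cx,cy])/f; s=d.copy()
    for _ in range(10): s=d/(1+k*(s**2).sum(1,keepdims=True))
    E=c["extrinsics"]; r=np.c_[s[:,0],-s[:,1],-np.ones(len(s))]@E[:3,:3].T
    return E[:3,3]+r*((z-E[2,3])/r[:,2])[:,None]
def proj(c,P):
    f,cx,cy,k=K(c);E=c["extrinsics"];q=(np.atleast_2d(P)-E[:3,3])@E[:3,:3]
    s=np.c_[q[:,0],-q[:,1]]/-q[:,2:]; return s*(1+k*(s**2).sum(1,keepdims=True))*f+[cx,cy]
def hull(m,center):
    n,l,st,_=cv2.connectedComponentsWithStats(m.astype(np.uint8))
    i=l[int(center[1]),int(center[0])]
    if i==0: ys,xs=np.nonzero(l);j=np.argmin((ys-center[1])**2+(xs-center[0])**2);i=l[ys[j],xs[j]]
    cs,_=cv2.findContours((l==i).astype(np.uint8),cv2.RETR_EXTERNAL,cv2.CHAIN_APPROX_NONE)
    return max(cs,key=len)[:,0].astype(float)
E
python3 - <<'E'
from h import *
seeds={"top":dict(board=(290,190),mirror=(307,178),rail=(300,138.5),stop=(230,160),ring=(231,211),optic=(318,188)),
"scene":dict(board=(230,200),mirror=(183,178),rail=(190,222),stop=(253,236),ring=(272,196),optic=(198,178))}
for n in("top","scene"):
    c=dict(np.load(n+"0.npz"));im=c["image"];hsv=cv2.cvtColor(im,cv2.COLOR_RGB2HSV);v=hsv[:,:,2]
    for k,p in seeds[n].items(): print(n,k,im[int(p[1]),int(p[0])])
    print(im[200,180],im[190,285])
    dark=v<85 
    gold=(hsv[:,:,1]>120)&(hsv[:,:,0]<30)
    pil=hull(gold,seeds[n]["optic"]); print("optic",len(pil),ray(c,pil,.029)[:,:2].mean(0).round(4))
    br=cv2.morphologyEx((v>135).astype(np.uint8),cv2.MORPH_CLOSE,np.ones((3,3)))
    b=hull(br,seeds[n]["board"]);print("board",(cv2.minAreaRect(ray(c,b,.012)[:,:2].astype(np.float32)*1000)))
    for k,z in(("mirror",.034),("rail",.026),("stop",.026),("ring",.024)):
        h=hull(dark,seeds[n][k]);print(k,len(h),cv2.minAreaRect(ray(c,h,z)[:,:2].astype(np.float32)*1000))
a=[]
for n,(x,y,w,hh) in {"top":(200,115,180,130),"scene":(115,140,200,130)}.items():
    c=np.load(n+"0.npz")["image"];a.append(cv2.resize(c[y:y+hh,x:x+w],(w*4,hh*4),interpolation=cv2.INTER_CUBIC)[:,:,::-1])
cv2.imwrite("pics/z0.png",a[0])
E
```

```text
top board [162 175 184]
top mirror [24 20 21]
top rail [55 57 64]
top stop [57 61 68]
top ring [33 34 37]
top optic [161 129  72]
[113 116 117] [19 16 17]
optic 65 [ 0.5401 -0.2327]
board ((572.759765625, -145.60391235351562), (301.3645935058594, 451.44921875), 4.663500785827637)
mirror 113 ((539.5914306640625, -232.94900512695312), (100.55355072021484, 101.16133880615234), 3.4994544982910156)
rail 340 ((685.0911865234375, -135.409912109375), (100.43859100341797, 389.1063537597656), 16.996803283691406)
stop 340 ((685.0911865234375, -135.409912109375), (100.43859100341797, 389.1063537597656), 16.996803283691406)
ring 52 ((456.0982666015625, 3.6569671630859375), (49.62115478515625, 50.79747009277344), 64.93217468261719)
scene board [152 164 153]
scene mirror [28 28 29]
scene rail [58 60 61]
scene stop [59 61 62]
scene ring [110 119 111]
scene optic [160 124  43]
[151 163 152] [104 111 105]
optic 57 [ 0.541  -0.2337]
board ((574.5059814453125, -145.39205932617188), (298.512939453125, 448.9686279296875), 4.736547470092773)
mirror 95 ((551.2481689453125, -225.73583984375), (114.17115020751953, 107.10478210449219), 3.6267523765563965)
rail 313 ((650.500244140625, -136.5421142578125), (108.20883178710938, 399.8612060546875), 4.964876174926758)
stop 313 ((650.500244140625, -136.5421142578125), (108.20883178710938, 399.8612060546875), 4.964876174926758)
ring 49 ((461.2365417480469, 6.940265655517578), (54.97160339355469, 55.08293151855469), 71.15697479248047)
```

View pics/z0.png

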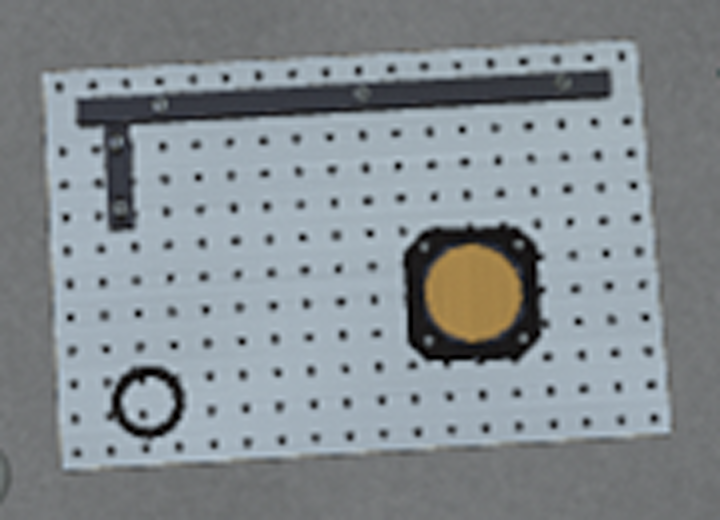

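The zoom shows the board, the rail (lower edge y≈126→97), the stop (right face x≈131) and the mirror, about (472,292). Next I'll refine the edges on an upsampled picture and find the bystanders.

```bash
cat > meas.py <<'E'
from h import *
B0=np.array([573.6,-145.5]);b=np.radians(4.7)
R=np.array([[np.cos(b),-np.sin(b)],[np.sin(b),np.cos(b)]])
def toB(w): return (np.asarray(w)[...,:2]*1000-B0)@R
def edge(c,p,q,z,sign,half=4):
    """sub-pixel edge points along board segment p-q (mm), searched across it; returns mean offset along normal and slope"""
    p,q=np.array(p,float),np.array(q,float);t=(q-p)/np.linalg.norm(q-p);n=np.array([-t[1],t[0]])*sign
    g=cv2.cvtColor(c["image"],cv2.COLOR_RGB2GRAY).astype(np.float32)
    s=np.linspace(0,np.linalg.norm(q-p),40);o=np.arange(-half*3,half*3+.1,.25);out=[]
    P=p+s[:,None,None]*t+o[None,:,None]*n
    W=np.c_[(P.reshape(-1,2)@R.T+B0)/1000,np.full(P.size//2,z)]
    uv=proj(c,W).astype(np.float32).reshape(P.shape)
    G=cv2.remap(g,uv[...,0].copy(),uv[...,1].copy(),cv2.INTER_LINEAR)
    lo,hi=np.percentile(G,[8,85]);th=(lo+hi)/2
    for i,r in enumerate(G):
        k=np.nonzero((r[:-1]<th)&(r[1:]>=th))[0]
        if len(k): out.append((s[i],o[k[0]]))
    out=np.array(out);
    for _ in range(4):
        f=np.polyfit(*out.T,1);e=np.abs(np.polyval(f,out[:,0])-out[:,1]);out=out[e<max(1,1.5*np.median(e))]
    return round(np.polyval(f,np.linalg.norm(q-p)/2),2),round(np.degrees(f[0]),2),len(out)
def optic(c):
    hsv=cv2.cvtColor(c["image"],cv2.COLOR_RGB2HSV);return (hsv[:,:,1]>120)&(hsv[:,:,0]<30)
E
python3 - <<'E'
from meas import *
for n in("top","scene"):
    c=dict(np.load(n+"0.npz"))
    m=optic(c);seed={"top":(318,188),"scene":(198,178)}[n]
    h=hull(m,seed);mc=toB(cv2.minEnclosingCircle(ray(c,h,.029)[:,:2].astype(np.float32)*1000)[0]/np.array(1000.));print(n,"mirror board",mc)
    if n=="top":
        # rail face from its top edge, normal toward -x ; stop face normal toward -y
        print("rail",edge(c,(105,-150),(105,90),.026,1))
        st=(ray(c,[[200+119/4,115+175/4]],.026));sb=toB(st)[0];print("stop c",sb)
        print("stop face",edge(c,(sb[0]-25,sb[1]-10),(sb[0]+20,sb[1]-10),.026,-1))
        for nm,d in(("x-",((mc[0]-48,mc[1]-28),(mc[0]-48,mc[1]+28),1)),("x+",((mc[0]+48,mc[1]-28),(mc[0]+48,mc[1]+28),-1)),
                    ("y-",((mc[0]-28,mc[1]-48),(mc[0]+28,mc[1]-48),-1)),("y+",((mc[0]-28,mc[1]+48),(mc[0]+28,mc[1]+48),1))):
            print(nm,edge(c,d[0],d[1],.034,d[2]))
        z=c["range_z"]
        for nm,p,zz in(("bottle",(171,168),.17),("jar",(190,233),.065),("ring",(237,215),.024),("brown",(370,281),.017)):
            print(nm,toB(ray(c,[p],zz))[0].round(0))
    else: print("rail back? skip"); print("stop",toB(ray(c,[[253,236]],.026))[0],"bottle base",toB(ray(c,[[310,250]],.0))[0],"ring",toB(ray(c,[[279,196]],.024))[0])
E
```

```text
top mirror board [-40.26511078 -83.87745288]
rail (np.float64(3.74), np.float64(-0.06), 40)
stop c [ 62.55720947 169.09475731]
stop face (np.float64(-1.27), np.float64(1.75), 37)
x- (np.float64(1.75), np.float64(-2.81), 28)
x+ (np.float64(0.05), np.float64(2.61), 29)
y- (np.float64(-0.74), np.float64(1.32), 23)
y+ (np.float64(2.09), np.float64(-0.63), 40)
bottle [ 15. 317.]
jar [-152.  290.]
ring [-105.  157.]
brown [-318. -215.]
scene mirror board [-40.61495247 -85.93300041]
rail back? skip
stop [ 66.24941089 176.63734179] bottle base [ 10.31106749 319.46268228] ring [-99.46500552 163.38959322]
```

Emit:
move_arm([
  [-0.4,-0.3,0,0,0,-0.055],
  [-0.9,-0.6,0,0,0,-0.1113],
  [-0.9,-0.6,0,0,0,-0.1113],
], fingers=-0.565, newtons=20)

```text
time: 0.48
tool_pos: [0.2114, 0.4226, 0.2265]
tool_rot: [-3.141, -0.0, -3.061]
contact_force: [-0.1, 0.3, -0.2]
opening: 0.0662
grip_force: 0.0
```

Emit:
move_arm([
  [-0.2,-0.5,0,0,0,0],
  [-0.4,-1.0,0,0,0,0],
])

```text
time: 0.72
tool_pos: [0.2578, 0.3277, 0.2265]
tool_rot: [3.141, -0.0, -3.059]
contact_force: [0.7, -0.3, 0.2]
opening: 0.0465
grip_force: 0.0
```

Emit:
move_arm([
  [-0.2,-0.5,0,0,0,0],
  [-0.4,-1.0,0,0,0,0],
])

```text
time: 0.98
tool_pos: [0.3062, 0.231, 0.2268]
tool_rot: [3.141, 0.0, -3.06]
contact_force: [0.9, 0.7, -0.1]
opening: 0.0265
grip_force: 0.0
```

Emit:
move_arm([
  [-0.2,-0.5,0,0,0,0],
  [-0.4,-1.0,0,0,0,0],
])

```text
time: 1.23
tool_pos: [0.3545, 0.1345, 0.2268]
tool_rot: [3.141, 0.0, -3.061]
contact_force: [0.5, 0.2, 0.3]
opening: 0.02
grip_force: 0.0
```

Emit:
move_arm([
  [-0.2,-0.5,0,0,0,0],
  [-0.4,-1.0,0,0,0,0],
])

```text
time: 1.48
tool_pos: [0.4027, 0.038, 0.2268]
tool_rot: [3.141, 0.001, -3.061]
contact_force: [-0.1, 0.6, 0.9]
opening: 0.0199
grip_force: 0.0
```

Emit:
move_arm([
  [-0.2,-0.5,0,0,0,0],
  [-0.3,-1.0,0,0,0,0],
])

```text
time: 1.72
tool_pos: [0.4412, -0.0593, 0.2265]
tool_rot: [3.141, 0.0, -3.061]
contact_force: [0.3, -0.3, -0.0]
opening: 0.02
grip_force: 0.0
```

Emit:
move_arm([
  [-0.0,-0.5,0,0,0,0],
  [0,-1.0,0,0,0,0],
  [0,-1.0,0,0,0,0],
  [0,-1.0,0,0,0,0],
])

```text
time: 2.22
tool_pos: [0.4482, -0.1569, 0.2263]
tool_rot: [3.14, -0.001, -3.061]
contact_force: [-0.2, 0.2, -0.4]
opening: 0.0203
grip_force: 0.0
```

Emit:
move_arm([
  [-0.08,-0.42,0.5,0,0,0],
  [-0.08,-0.84,1.0,0,0,0],
  [-0.08,-0.84,1.0,0,0,0],
])

```text
time: 2.6
tool_pos: [0.4619, -0.2398, 0.1234]
tool_rot: [3.137, -0.005, -3.06]
contact_force: [0.3, 1.1, 0.7]
opening: 0.0199
grip_force: 0.0
```

Emit:
move_arm([
  [0,0,0.5,0,0,0],
  [0,0,0.9,0,0,0],
  [0,0,0.9,0,0,0],
  [0,0,0.9,0,0,0],
])

```text
time: 3.1
tool_pos: [0.4645, -0.2405, 0.0388]
tool_rot: [-3.14, 0.002, -3.058]
contact_force: [0.4, -1.0, 0.7]
opening: 0.02
grip_force: 0.0
```

```bash
python3 - <<'E'
from cell import robot
from meas import *
c=robot.read_camera("top");im=c["image"]
cv2.imwrite("pics/t1.png",cv2.resize(im[115:245,200:380],None,fx=4,fy=4,interpolation=2)[:,:,::-1])
o=robot.observe();print(o["tool_pos"],toB(o["tool_pos"]),o["tool_rot"])
E
```

```text
[ 0.46461009 -0.24095324  0.0390214 ] [-116.44471924  -86.20180059] [-3.13927543e+00  3.01913664e-03 -3.05878053e+00]
```

View pics/t1.png

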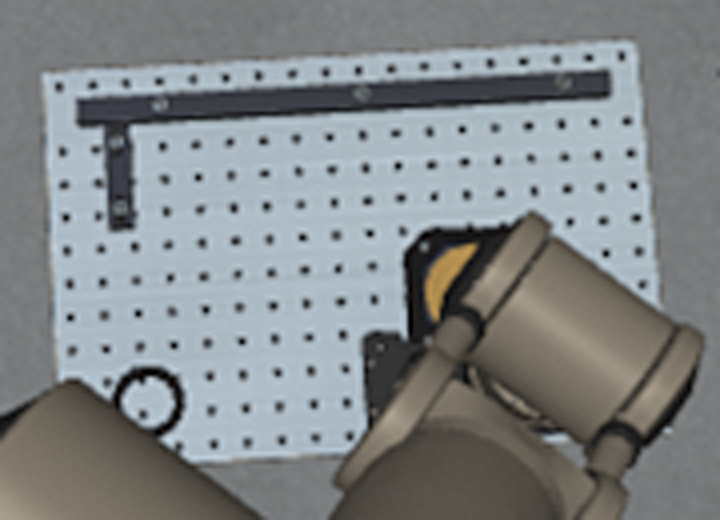

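Emit:
move_arm([
  [0,0,0.1,0,0,0],
  [0,0,0.2,0,0,0],
  [0,0,0.2,0,0,0],
  [-0.04,0,0.2,0,0,0],
  [-0.08,0,0.2,0,0,0],
  [-0.12,0,0.2,0,0,0],
  [-0.16,0,0.2,0,0,0],
  [-0.2,0,0.2,0,0,0],
  [-0.24,0,0.2,0,0,0],
  [-0.28,0,0.2,0,0,0],
  [-0.32,0,0.2,0,0,0],
  [-0.36,0,0.2,0,0,0],
])

```text
time: 4.65
tool_pos: [0.4991, -0.2379, 0.0167]
tool_rot: [3.141, -0.0, -3.06]
contact_force: [-2.2, -0.7, 2.4]
opening: 0.0201
grip_force: 1.3
```

Emit:
move_arm([
  [-0.05,0,-0.01,0,0,0],
  [-0.1,0,-0.01,0,0,0],
  [-0.15,0,-0.01,0,0,0],
  [-0.2,0,-0.01,0,0,0],
  [-0.25,0,-0.01,0,0,0],
  [-0.3,0,-0.01,0,0,0],
  [-0.35,0,-0.01,0,0,0],
  [-0.4,0,-0.01,0,0,0],
  [-0.45,0,-0.01,0,0,0],
  [-0.5,0,-0.01,0,0,0],
  [-0.5,0,-0.01,0,0,0],
])

```text
time: 6.02
tool_pos: [0.5496, -0.2339, 0.0178]
tool_rot: [-3.141, 0.001, -3.06]
contact_force: [-0.5, -0.3, -1.1]
opening: 0.0203
grip_force: 0.0
```

```bash
python3 - <<'E'
from cell import robot
from meas import *
for n in("scene",):
    c=robot.read_camera(n);im=c["image"]
    cv2.imwrite("pics/s2.png",cv2.resize(im[130:270,110:320],None,fx=3.5,fy=3.5,interpolation=2)[:,:,::-1])
o=robot.observe();print(o["tool_pos"],toB(o["tool_pos"]),o["contact_force"])
h=hull(optic(c),(190,195));print(len(h),toB(cv2.minEnclosingCircle(ray(c,h,.029)[:,:2].astype(np.float32)*1000)[0]/np.array(1000.)))
E
```

```text
[ 0.5493254  -0.23389038  0.01784707] [-31.43555426 -86.10413488] [-0.07374161 -0.69075134  0.01631157]
59 [ 27.32542217 -83.6960552 ]
```

View pics/s2.png

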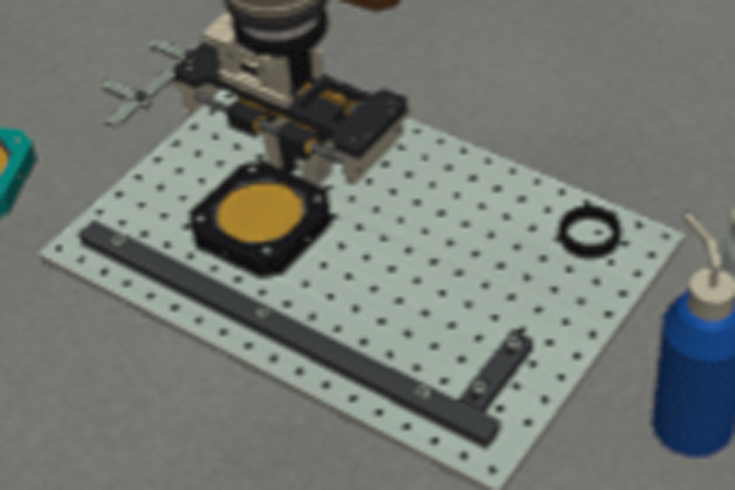

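Fingers sit squarely behind the mirror, at ≈(300,170) in the crop, and the mirror (260,213) is well aligned with the board, short of the rail. I'll keep pushing, then retreat and lift.

Emit:
move_arm([
  [-0.04,0,0,0,0,0],
  [-0.08,0,0,0,0,0],
  [-0.12,0,0,0,0,0],
  [-0.16,0,0,0,0,0],
  [-0.2,0,0,0,0,0],
  [-0.23,0,0,0,0,0],
  [-0.23,0,0,0,0,0],
  [-0.05,0,0,0,0,0],
  [0,0,0,0,0,0],
  [0,0,-0.4,0,0,0],
  [0,0,-0.8,0,0,0],
  [0,0,-0.8,0,0,0],
])

```text
time: 7.58
tool_pos: [0.5512, -0.235, 0.1013]
tool_rot: [-3.137, 0.007, -3.06]
contact_force: [-0.3, 0.2, 0.1]
opening: 0.02
grip_force: 0.0
```

```bash
cat > st.py <<'E'
from cell import robot
from meas import *
o=robot.observe();print(o["time"],toB(o["tool_pos"]).round(1),o["tool_pos"][2].round(4),o["tool_rot"].round(4),o["contact_force"].round(1))
c=robot.read_camera("scene")
cs,_=cv2.findContours(optic(c).astype(np.uint8),cv2.RETR_EXTERNAL,cv2.CHAIN_APPROX_NONE)
for k in cs:
    if len(k)<30: continue
    q=toB(np.array(cv2.minEnclosingCircle(ray(c,k[:,0],.029)[:,:2].astype(np.float32)*1000)[0])/1000)
    if abs(q[0])<150 and abs(q[1])<225: print("mirror",q.round(1),len(k))
E
python3 st.py
```

```text
7.575 [-29.6 -87.4] 0.1013 [-3.1373  0.0068 -3.0598] [-0.3  0.2  0.1]
mirror [ 50.2 -83.8] 60
```

Emit:
move_arm([
  [0,-0.4,0,0,0,0.05],
  [0,-0.73,0,0,0,0.1],
  [-0.3,-0.73,0,0,0,0.15],
  [-0.6,-0.73,0,0,0,0.2],
  [-0.8,-0.73,0,0,0,0.25],
  [-0.8,-0.73,0,0,0,0.3],
  [-0.8,-0.73,0,0,0,0.35],
  [-0.8,-0.73,0,0,0,0.4],
  [-0.8,-0.73,0,0,0,0.45],
  [-0.8,-0.73,0,0,0,0.5],
  [-0.8,-0.73,0,0,0,0.5],
  [-0.8,-0.73,0,0,0,0.5],
])

```text
time: 9.12
tool_pos: [0.6343, -0.2998, 0.0967]
tool_rot: [-3.141, -0.001, 1.656]
contact_force: [-0.5, -0.6, -1.0]
opening: 0.0199
grip_force: 0.0
```

```bash
python3 st.py
```

```text
9.125 [  47.8 -158.8] 0.0967 [-3.1405e+00 -1.0000e-03  1.6556e+00] [-0.5 -0.6 -1. ]
mirror [ 50.2 -83.8] 60
```

Emit:
move_arm([
  [0,0.02,0.4,0,0,-0.001],
  [0,0.02,0.79,0,0,-0.001],
  [0,0.02,0.79,0,0,-0.001],
  [0.05,0.02,0.79,0,0,-0.001],
  [0.1,0.02,0.79,0,0,-0.001],
  [0.15,0.02,0.79,0,0,-0.001],
  [0.2,0.02,0.79,0,0,-0.001],
  [0.25,0.02,0.79,0,0,-0.001],
  [0.3,0.02,0.79,0,0,-0.001],
  [0.35,0.02,0.79,0,0,-0.001],
  [0.4,0.02,0.79,0,0,-0.001],
])

```text
time: 10.55
tool_pos: [0.6332, -0.2598, 0.0187]
tool_rot: [3.142, 0.0, 1.656]
contact_force: [-0.0, -2.9, 2.1]
opening: 0.0198
grip_force: 1.3
```

```bash
python3 st.py
```

```text
10.55 [  50.  -118.8] 0.0187 [3.1415 0.     1.6558] [-0.  -2.9  2.1]
mirror [ 49.7 -60.9] 62
```

Emit:
move_arm([
  [0.07,0,0,0,0,0],
  [0.14,0,0,0,0,0],
  [0.21,0,0,0,0,0],
  [0.28,0,0,0,0,0],
  [0.35,0,0,0,0,0],
  [0.42,0,0,0,0,0],
  [0.49,0,0,0,0,0],
  [0.56,0,0,0,0,0],
  [0.63,0,0,0,0,0],
  [0.7,0,0,0,0,0],
  [0.75,0,0,0,0,0],
  [0.8,0,0,0,0,0],
])

```text
time: 12.1
tool_pos: [0.6263, -0.1799, 0.0186]
tool_rot: [-3.141, -0.0, 1.656]
contact_force: [0.4, -0.6, -0.6]
opening: 0.0199
grip_force: 0.7
```

```bash
python3 st.py
```

```text
12.1 [ 49.7 -38.6] 0.0186 [-3.1414e+00 -2.0000e-04  1.6559e+00] [ 0.4 -0.6 -0.6]
mirror [49.3 18.6] 63
```

Emit:
move_arm([
  [0.07,0,0,0,0,0],
  [0.14,0,0,0,0,0],
  [0.21,0,0,0,0,0],
  [0.28,0,0,0,0,0],
  [0.35,0,0,0,0,0],
  [0.42,0,0,0,0,0],
  [0.49,0,0,0,0,0],
  [0.56,0,0,0,0,0],
  [0.63,0,0,0,0,0],
  [0.7,0,0,0,0,0],
  [0.77,0,0,0,0,0],
  [0.82,0,0,0,0,0],
])

```text
time: 13.65
tool_pos: [0.6194, -0.0981, 0.0187]
tool_rot: [3.142, -0.0, 1.656]
contact_force: [0.2, -1.7, -1.5]
opening: 0.0198
grip_force: 0.7
```

```bash
python3 st.py; python3 - <<'E'
from cell import robot
from meas import *
c=robot.read_camera("scene")
cv2.imwrite("pics/s3.png",cv2.resize(c["image"][160:270,170:320],None,fx=5,fy=5,interpolation=2)[:,:,::-1])
E
```

```text
13.65 [49.6 43.5] 0.0187 [ 3.1416e+00 -1.0000e-04  1.6561e+00] [ 0.2 -1.7 -1.5]
mirror [ 48.8 101.1] 66
```

View pics/s3.png

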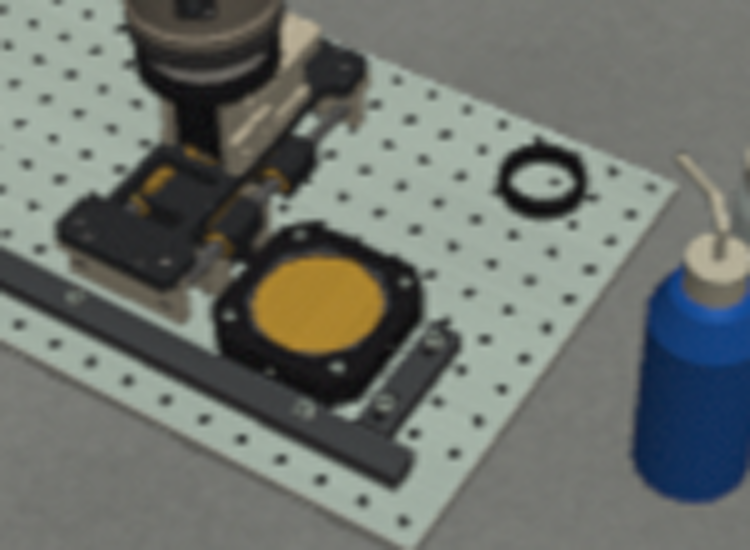

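The mirror (320,305 in the crop) is close to both the rail and the stop and parallel to them. Next I'll go round to the near side and push it against the rail.

Emit:
move_arm([
  [-0.08,0,0,0,0,0],
  [-0.15,0,0,0,0,0],
  [-0.15,0,-0.4,0,0,0],
  [-0.15,0,-0.8,0,0,0],
  [-0.15,0,-0.8,0,0,0],
])

```text
time: 14.38
tool_pos: [0.6229, -0.115, 0.1025]
tool_rot: [3.135, 0.003, 1.655]
contact_force: [0.0, 0.2, -0.0]
opening: 0.0197
grip_force: 0.0
```

Emit:
move_arm([
  [0,-0.4,0,0,0,-0.05],
  [0,-0.8,0,0,0,-0.1],
  [0.3,-0.8,0,0,0,-0.15],
  [0.6,-0.8,0,0,0,-0.2],
  [0.73,-0.8,0,0,0,-0.25],
  [0.73,-0.8,0,0,0,-0.3],
  [0.73,-0.8,0,0,0,-0.35],
  [0.73,-0.8,0,0,0,-0.4],
  [0.73,-0.8,0,0,0,-0.45],
  [0.73,-0.8,0,0,0,-0.5],
  [0.73,-0.8,0,0,0,-0.5],
  [0.73,-0.8,0,0,0,-0.5],
])

```text
time: 15.88
tool_pos: [0.5346, -0.0478, 0.0982]
tool_rot: [3.141, -0.001, -3.06]
contact_force: [0.1, 0.4, -0.9]
opening: 0.0202
grip_force: 0.0
```

```bash
python3 st.py
```

```text
15.875 [-30.9 100.6] 0.0982 [ 3.1412e+00 -7.0000e-04 -3.0599e+00] [ 0.1  0.4 -0.9]
mirror [ 48.9 102.6] 65
```

Emit:
move_arm([
  [0,0.01,0.4,0,0,0],
  [0,0.01,0.8,0,0,0],
  [0,0.01,0.8,0,0,0],
  [-0.05,0.01,0.8,0,0,0],
  [-0.1,0.01,0.8,0,0,0],
  [-0.15,0.01,0.8,0,0,0],
  [-0.2,0.01,0.8,0,0,0],
  [-0.23,0.01,0.8,0,0,0],
  [-0.25,0.01,0.8,0,0,0],
  [-0.26,0.01,0.8,0,0,0],
])

```text
time: 17.18
tool_pos: [0.5603, -0.0443, 0.0186]
tool_rot: [3.141, -0.001, -3.057]
contact_force: [-2.2, -0.2, 1.6]
opening: 0.0201
grip_force: 1.3
```

```bash
python3 st.py
```

```text
17.175 [ -4.9 101.9] 0.0186 [ 3.1413e+00 -8.0000e-04 -3.0565e+00] [-2.2 -0.2  1.6]
mirror [ 53.3 102.4] 65
```

Now 1 mm steps, watching the force.

Emit:
move_arm([
  [-0.01,0,0,0,0,0],
  [-0.02,0,0,0,0,0],
  [-0.02,0,0,0,0,0],
])

```text
time: 17.6
tool_pos: [0.5618, -0.0442, 0.0186]
tool_rot: [3.141, -0.002, -3.056]
contact_force: [-5.1, -1.3, 2.6]
opening: 0.0199
grip_force: 2.7
```

Emit:
move_arm([
  [-0.01,0,0,0,0,0],
  [-0.01,0,0,0,0,0],
])

```text
time: 17.85
tool_pos: [0.5618, -0.0442, 0.0186]
tool_rot: [3.141, -0.004, -3.056]
contact_force: [-9.1, -2.2, 6.2]
opening: 0.0198
grip_force: 4.4
```

Emit:
move_arm([
  [-0.01,0,0,0,0,0],
  [-0.01,0,0,0,0,0],
])

```text
time: 18.1
tool_pos: [0.5618, -0.0442, 0.0186]
tool_rot: [3.141, -0.006, -3.056]
contact_force: [-11.5, -2.2, 9.6]
opening: 0.02
grip_force: 6.1
```

```bash
python3 st.py; python3 - <<'E'
from cell import robot
from meas import *
c=robot.read_camera("scene");P=lambda x,y,z: np.r_[(R@np.array([x,y])+B0)/1000,z]
cv2.imwrite("pics/s4.png",cv2.resize(c["image"][190:265,190:290],None,fx=8,fy=8,interpolation=2)[:,:,::-1])
f=lambda *a:((proj(c,P(*a))[0]-[190,190])*8).round(0)
print("rail inner top",f(105,60,.026),f(105,150,.026),"stop face top",f(40,161,.026),f(90,161,.026))
print("rim if touching",f(105,79,.034),f(105,147,.034))
print("rail outer top",f(125,60,.026),f(125,150,.026))
E
```

```text
18.1 [ -3.5 101.9] 0.0186 [ 3.1408 -0.0061 -3.0564] [-11.5  -2.2   9.6]
mirror [ 55.  102.4] 66
rail inner top [149. 303.] [373. 414.] stop face top [505. 297.] [426. 397.]
rim if touching [193. 311.] [364. 395.]
rail outer top [114. 343.] [339. 456.]
```

View pics/s4.png

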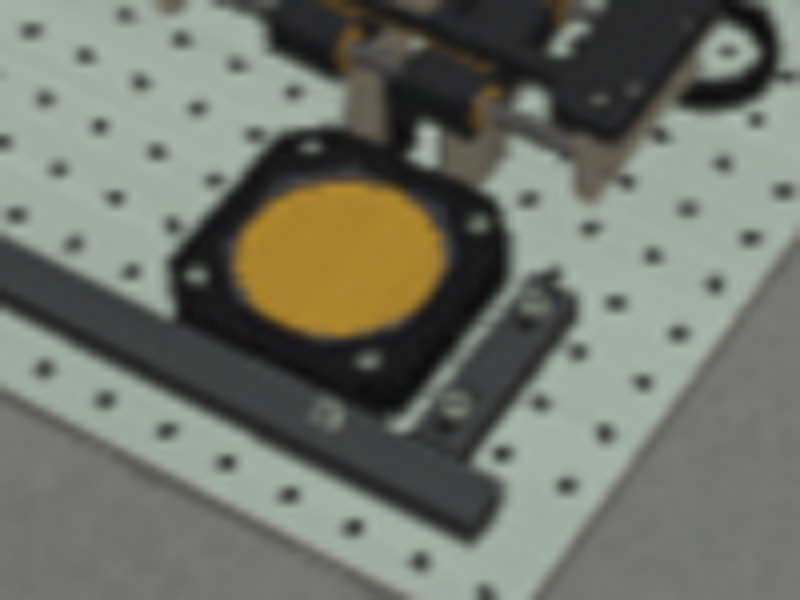

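Emit:
move_arm([
  [-0.01,0,-0.005,0,0,0],
  [-0.015,0,-0.01,0,0,0],
  [-0.015,0,-0.01,0,0,0],
])

```text
time: 18.58
tool_pos: [0.5618, -0.0439, 0.0186]
tool_rot: [3.14, -0.01, -3.057]
contact_force: [-13.5, -2.0, 5.1]
opening: 0.0198
grip_force: 7.1
```

Emit:
move_arm([
  [0.04,0,0,0,0,0],
  [0.15,0,0,0,0,0],
  [0.25,0,0,0,0,0],
  [0.25,0,-0.4,0,0,0],
  [0.25,0,-0.8,0,0,0],
  [0.25,0,-0.8,0,0,0],
])

```text
time: 19.32
tool_pos: [0.5431, -0.0465, 0.1029]
tool_rot: [-3.139, 0.007, -3.057]
contact_force: [0.2, 0.1, -0.6]
opening: 0.0198
grip_force: 0.0
```

Emit:
move_arm([
  [0,-0.4,0,0,0,0.05],
  [0,-0.72,0,0,0,0.1],
  [-0.3,-0.72,0,0,0,0.15],
  [-0.6,-0.72,0,0,0,0.2],
  [-0.8,-0.72,0,0,0,0.25],
  [-0.8,-0.72,0,0,0,0.3],
  [-0.8,-0.72,0,0,0,0.35],
  [-0.8,-0.72,0,0,0,0.4],
  [-0.8,-0.72,0,0,0,0.45],
  [-0.8,-0.72,0,0,0,0.5],
  [-0.8,-0.72,0,0,0,0.5],
  [-0.8,-0.72,0,0,0,0.5],
])

```text
time: 20.82
tool_pos: [0.6267, -0.111, 0.0991]
tool_rot: [-3.141, -0.0, 1.659]
contact_force: [-0.5, -0.3, 0.1]
opening: 0.0199
grip_force: 0.0
```

```bash
python3 st.py
```

```text
20.825 [55.7 30.1] 0.0991 [-3.1408e+00 -4.0000e-04  1.6588e+00] [-0.5 -0.3  0.1]
mirror [ 55.  102.4] 66
```

Emit:
move_arm([
  [0,-0.01,0.4,0,0,0.0012],
  [0,-0.01,0.8,0,0,0.0012],
  [0,-0.01,0.8,0,0,0.0012],
  [0.05,-0.01,0.8,0,0,0.0012],
  [0.1,-0.01,0.8,0,0,0.0012],
  [0.13,-0.01,0.8,0,0,0.0012],
  [0.15,-0.01,0.8,0,0,0.0012],
  [0.17,-0.01,0.8,0,0,0.0012],
  [0.19,-0.01,0.8,0,0,0.0012],
  [0.2,-0.01,0.8,0,0,0.0012],
])

```text
time: 22.12
tool_pos: [0.6245, -0.0913, 0.0198]
tool_rot: [3.141, 0.0, 1.652]
contact_force: [-0.1, -3.2, 1.0]
opening: 0.0199
grip_force: 1.3
```

```bash
python3 st.py
```

```text
22.125 [55.2 49.9] 0.0198 [3.1412e+00 1.0000e-04 1.6519e+00] [-0.1 -3.2  1. ]
mirror [ 54.9 110. ] 65
```

Emit:
move_arm([
  [0.01,0,0,0,0,0],
  [0.02,0,0,0,0,0],
  [0.02,0,0,0,0,0],
])

```text
time: 22.55
tool_pos: [0.6242, -0.089, 0.0197]
tool_rot: [-3.142, -0.0, 1.652]
contact_force: [0.8, -1.6, 1.3]
opening: 0.0202
grip_force: 1.1
```

Emit:
move_arm([
  [0.01,0,0,0,0,0],
  [0.01,0,0,0,0,0],
])

```text
time: 22.8
tool_pos: [0.6241, -0.0883, 0.0196]
tool_rot: [-3.142, 0.0, 1.652]
contact_force: [0.5, -3.7, 1.0]
opening: 0.0198
grip_force: 1.6
```

Emit:
move_arm([
  [0.01,0,0,0,0,0],
  [0.01,0,0,0,0,0],
])

```text
time: 23.05
tool_pos: [0.6241, -0.0882, 0.0197]
tool_rot: [3.141, 0.001, 1.652]
contact_force: [0.6, -7.3, 0.3]
opening: 0.0198
grip_force: 3.4
```

```bash
python3 st.py
```

```text
23.05 [55.  52.9] 0.0197 [3.1415e+00 1.4000e-03 1.6520e+00] [ 0.6 -7.3  0.3]
mirror [ 54.6 111.9] 65
```

Emit:
move_arm([
  [0.01,0,0,0,0,0],
  [0.02,0,0,0,0,0],
  [0.025,0,0,0,0,0],
  [0.025,0,0,0,0,0],
])

```text
time: 23.6
tool_pos: [0.6241, -0.0882, 0.0198]
tool_rot: [3.141, 0.005, 1.652]
contact_force: [-0.2, -16.1, -0.1]
opening: 0.02
grip_force: 7.7
```

Emit:
move_arm([
  [-0.05,0,0,0,0,0],
  [-0.15,0,0,0,0,0],
  [-0.22,0,0,0,0,0],
  [-0.22,0,-0.4,0,0,0],
  [-0.22,0,-0.8,0,0,0],
  [-0.22,0,-0.8,0,0,0],
])

```text
time: 24.35
tool_pos: [0.6277, -0.1072, 0.1034]
tool_rot: [3.135, 0.002, 1.652]
contact_force: [0.5, -0.2, 0.5]
opening: 0.0198
grip_force: 0.0
```

Emit:
move_arm([
  [0,-0.4,0,0,0,-0.05],
  [0,-0.78,0,0,0,-0.1],
  [0.3,-0.78,0,0,0,-0.15],
  [0.6,-0.78,0,0,0,-0.2],
  [0.77,-0.78,0,0,0,-0.25],
  [0.77,-0.78,0,0,0,-0.3],
  [0.77,-0.78,0,0,0,-0.35],
  [0.77,-0.78,0,0,0,-0.4],
  [0.77,-0.78,0,0,0,-0.45],
  [0.77,-0.78,0,0,0,-0.5],
  [0.77,-0.78,0,0,0,-0.5],
  [0.77,-0.78,0,0,0,-0.5],
])

```text
time: 25.85
tool_pos: [0.5413, -0.0361, 0.0992]
tool_rot: [3.141, -0.001, -3.063]
contact_force: [-0.4, -0.1, 0.2]
opening: 0.0196
grip_force: 0.0
```

```bash
python3 st.py
```

```text
25.85 [-23.2 111.6] 0.0992 [ 3.1412e+00 -8.0000e-04 -3.0634e+00] [-0.4 -0.1  0.2]
mirror [ 54.9 111.7] 65
```

Emit:
move_arm([
  [0,0,0.4,0,0,-0.0016],
  [0,0,0.8,0,0,-0.0016],
  [0,0,0.8,0,0,-0.0016],
  [-0.06,0,0.8,0,0,-0.0016],
  [-0.12,0,0.8,0,0,-0.0016],
  [-0.16,0,0.8,0,0,-0.0016],
  [-0.18,0,0.8,0,0,-0.0016],
  [-0.19,0,0.8,0,0,-0.0016],
  [-0.2,0,0.8,0,0,-0.0016],
  [-0.21,0,0.8,0,0,-0.0016],
  [-0.22,0,0.8,0,0,-0.0016],
  [-0.22,0,0.8,0,0,-0.0016],
])

```text
time: 27.4
tool_pos: [0.561, -0.0345, 0.0194]
tool_rot: [3.141, -0.005, -3.055]
contact_force: [-9.0, -2.3, 6.2]
opening: 0.0199
grip_force: 4.7
```

Emit:
move_arm([
  [-0.01,0,0,0,0,0],
  [-0.015,0,0,0,0,0],
  [-0.02,0,0,0,0,0],
  [-0.02,0,0,0,0,0],
])

```text
time: 27.9
tool_pos: [0.5611, -0.0345, 0.0194]
tool_rot: [3.14, -0.01, -3.055]
contact_force: [-15.7, -3.6, 11.1]
opening: 0.0202
grip_force: 8.0
```

```bash
python3 st.py
```

```text
27.9 [ -3.4 111.7] 0.0194 [ 3.1404 -0.0097 -3.0552] [-15.7  -3.6  11.1]
mirror [ 54.9 111.7] 65
```

Emit:
move_arm([
  [0.04,0,0,0,0,0],
  [0.15,0,0,0,0,0],
  [0.3,0,0,0,0,0],
  [0.3,0,-0.4,0,0,0],
  [0.3,0,-0.9,0,0,0],
  [0.6,0,-1,0,0,0],
  [1,-0.3,-1,0,0,0],
  [1,-0.3,-1,0,0,0],
])

```text
time: 28.95
tool_pos: [0.4665, -0.0738, 0.12]
tool_rot: [-3.142, -0.0, -3.058]
contact_force: [0.3, -0.1, -0.2]
opening: 0.0201
grip_force: 0.0
```

Emit:
move_arm([
  [0,-0.5,-0.4,0,0,0],
  [0,-1,-0.8,0,0,0],
  [0,-1,-0.8,0,0,0],
])

```text
time: 29.32
tool_pos: [0.4793, -0.1756, 0.2024]
tool_rot: [-3.137, 0.006, -3.058]
contact_force: [0.2, 0.8, 0.3]
opening: 0.0202
grip_force: 0.0
```

Emit:
move_arm([
  [0,-0.5,0,0,0,0],
  [0,-1,0,0,0,0],
  [0,-1,0,0,0,0],
])

```text
time: 29.7
tool_pos: [0.4858, -0.2735, 0.1981]
tool_rot: [3.141, -0.001, -3.058]
contact_force: [0.4, 0.0, -0.0]
opening: 0.0198
grip_force: 0.0
```

```bash
python3 st.py; python3 - <<'E'
from cell import robot
from meas import *
a=[cv2.resize(robot.read_camera("top")["image"][120:200,205:305],None,fx=4,fy=4,interpolation=2),cv2.resize(robot.read_camera("scene")["image"][190:270,190:290],None,fx=4,fy=4,interpolation=2)]
im=np.hstack(a).astype(float);im=np.clip(255*(im/255)**.6,0,255).astype(np.uint8)
cv2.imwrite("pics/f.png",im[:,:,::-1])
E
```

```text
29.7 [ -97.9 -120.4] 0.1981 [ 3.1407e+00 -7.0000e-04 -3.0580e+00] [ 0.4  0.  -0. ]
mirror [ 54.9 111.7] 65
```

View pics/f.png

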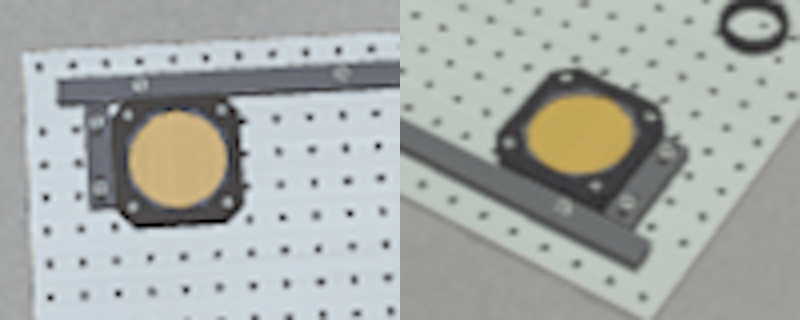

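Both views show the mirror flush against the rail and the stop, with the ring where it was and the robot clear.

```bash
python3 -c "
from cell import robot
print(robot.hand_in())"
```

```text
the job is handed in; nothing more can be done
None
```

The mirror is in the fence corner, flush against the rail and the end stop as far as the pictures and push forces (about 16 N at each face) show; it was only pushed on its sides, and the job is handed in at about 30 s of the 64 s limit.

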